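Seat a bisque tile in the corner of the printing board

ROBOT

A 6-joint arm with a two-finger parallel gripper is mounted at the origin on the work surface. World frame = base frame: x ahead of the robot, y to its left, z up, the work surface at z = 0. Lengths are in m, angles in rad, forces in N, time in s.
With the tool pointing down it reaches from about 0.3 to 0.875 m from the base axis. Payload 6.4 kg.
Tool frame: the origin (TCP) lies midway between the tips of the shut fingers; the grasp point (between the pads) lies 19 mm behind it (ctrl.pinch_z is the distance from the TCP to the grasp point, in m); z points along the fingers, y is the line along which they close (so a half turn about z gives the same grasp; the last joint's range is limited). The gripper opens to 85 mm and grips with 20 to 120 N. Pads are 22 mm wide; open, the fingers measure 114 mm over their backs; the gripper's body (76 mm by 85 mm) begins 54 mm behind the grasp point. The pads swing forward as they close: fully open they stand 13 mm farther back than shut.
Start: joints at [1.068, 0.181, 1.607, -0, 1.354, -0.206], TCP at [0.168, 0.55, 0.231] pointing down, gripper open.
Joint ranges: [-2.99, 2.99], [-0.89, 2.07], [0.3, 2.58], [-1.14, 4.28], [0, 2.63], [-3.12, 3.12]. Speed limits (rad/s): [2.57, 2.57, 3.01, 3.14, 3.14, 3.14].

INTERFACE

Orientations are given as a unit quaternion [w, x, y, z].
In Python, from bench import ctrl gives the robot as it stands.
- The arm moves only by the tool apply_moves, never from a script. Its argument "moves" is a list of rows, each an object with "jaw": the opening, from 0 (shut) to 1 (fully open); "offset": the shift along the tool's x, y, z in mm, a list of three; "rot": the turn, a rotation vector about the tool's x, y, z in degrees, a list of three. In form: [{"jaw": jaw, "offset": [dx, dy, dz], "rot": [ax, ay, az]}, ...]. A call has exactly 5 rows; each row shifts and turns the commanded pose from where the row before left it, along the tool's axes as they then stand; what a row does not reach is not made up. A row lasts 1/8 s, in which the tool goes at most 62.5 mm and 10.7 degrees, less where a joint would pass 70% of its speed; a pose out of reach is approached as far as the arm can. A call is refused whole if a number of a shift passes 62.5 or a number of a turn 10.7, either way. A call with a gripper value outside its range is refused whole. The fingers move at their own pace and stop on an object; the grip force is fixed at half the most. Time passes only in rows, so rows that do not move let the fingers close, or fill a call up. It gives the time, the measured TCP pose, the force, the opening and the grip force at its end, in the units of the state.
- ctrl.get_obs(): the state, without advancing time (a new reading comes with each control period).
- ctrl.camera(name): name is "scene" or "side" or "wrist"; returns (picture, depth): 420x560x3 uint8, red, green, blue; 420x560 float32, m along the optical axis (not along the pixel's ray), 0 where there is no reading.
- ctrl.camera_params(name): a dict with "K" (3x3 intrinsics, pixels), "cam_to_world" (4x4, takes a point from camera to world coordinates); the wrist camera has in their place "mount" (4x4, takes a point from camera to tool coordinates, whose origin is the TCP and whose axes are the flange's). Camera axes: x right, y down, z forward; pixel columns grow to the right and rows downward; lengths in m; the calibration is good to about 2 mm. The wrist camera is an equidistant fisheye: a pixel r from the principal point sees the ray r / f radians off the axis. A picture is of the moment at which its call begins: read the wrist's pose just before it. camera_params takes no time and is no camera call.
- ctrl.hand_in(): hands the job in; it is judged then, once.
Trained networks look in the newest picture that a camera, given by its name, has taken for a name from the list of things; names that differ only in an ending like _2 or _b are one class to them, and where a whole thing is asked for, a point or a joint stands for the part that bears it (a point fixed in the world has none). Each returns a list of dicts, best first, with "score" (0 to 1); they miss things now and then, are a little off and sometimes report something else, mostly with a low value. They report only what shows in the picture. A call takes as long as a camera call. They do not tell look-alikes from the thing itself.
- ctrl.outline_of(camera, target): "region" (420x560 bool, what is visible of it) and "position" ([column, row] in pixels, amid what is visible of it).
The state is a dict: "time_s": time; "q": joint angles; "dq": joint speeds; "joint_efforts": joint torques, N m; "eef_pos": TCP position; "eef_rot": TCP orientation; "wrist_force": force on the tool from outside, world axes, zero at the start; "torque": the same for the moment, N m; "opening": opening from 0.0 (shut) to 1.0 (fully open); "grasp_force": force on a finger pad.
Only numpy, scipy, OpenCV 4.12 (cv2) and the standard library are available. Lean on these libraries where they do the work, as an engineer would, in place of code of your own. Each camera call takes 0.05 s, during which the arm holds its last target. There are 200 camera calls.

TASK

Register the bare pinkish tile on the printing board for its print: push it up flat against the metal rail first, then, keeping it against the rail, slide it along into the red corner stop until it sits square and home, touching both rail and stop. Push it with the fingers only, and let it stay flat on the board: never pick it up or tip it. Leave the printed tile, the glaze jar, the squeegee and the pinch pot where they are, and take the hand away at the end.

Things in the scene. Friction and masses are not known exactly. Their poses are not given: they have to be found in the camera images.
- tile: the part to be moved: bare bisque-fired tile, plain pinkish tan, 60 x 60 mm and 12 mm thick, about 85 g, loose, lying flat on the board away from the rail. Origin: centre of its underside; z up, x and y along its edges. It slides easily on rail and stop (friction about 0.3), less so on the board (about 0.6).
- board: printing board, fixed to the table: grey-green painted plywood, 250 (x) x 420 (y) x 18 mm thick, its upper face 18 mm above the table. Origin: centre of its underside. Its x axis points from its open side to the rail, its y axis along the rail towards the stop. Two brass pins 8 mm across, 12 mm high stand at x = -112, y = +-195 mm.
- rail: aluminium guide rail with tick marks, fixed on the board: 400 mm long (y), 26 mm wide, 8 mm high (the tile's top stands 4 mm higher). Axes parallel to the board's. Origin: middle of the bottom edge of its working face, on the board's upper face, 80 mm from the board's centre. The working face is the plane x = 0 and looks to -x; the metal lies at x = 0 to +26 mm.
- stop: red J-shaped corner stop, fixed, its place along the rail differs each time. Axes parallel to the board's. Origin: inside corner of rail face and stop face, on the board's upper face. The stop face is the plane y = 0 and looks to -y; the bar behind it is 24 mm thick, 8 mm high, x = 0 to -77 mm. The clamp over the rail and its black knob (y = 0 to 24 mm) reach 25 mm above the board.
- toe (a point): mouth of the pocket, in line with the toe's inner face, on the board's upper face, at x = -63, y = -20 mm from the stop's origin. The toe is 14 mm wide, 8 mm high, parallel to the rail, its tip flared outward to x = -80: with the rail it forms a pocket 63 mm wide and 20 mm deep, open to -y.
- home (a point): where the tile's origin is when home: x = -30, y = -30 mm from the stop's origin, on the board's upper face. Tile edges are then parallel to rail and stop (any quarter turn is right).
- printed_tile: finished white tile with a blue flower, 60 x 60 x 12 mm, loose on the board near its open side; must not be disturbed. Origin: centre of its underside.
- glaze_jar: closed blue jar with white lid, 54 mm across, 70 mm high, on the table beside the board. Origin: centre of its underside.
- squeegee: wooden squeegee lying on the table on the robot's side of the board, 150 mm long (its y axis), 52 mm wide over wood and orange blade, 28 mm high. Origin: under the middle of the wooden grip.
- pinch_pot: small brown clay pot, 72 mm across, 55 mm high, on the table at the stop end of the board. Origin: centre of its underside.
There are look-alikes about, which are no part of the job. What is shaped like the tile but green, orange or turquoise is not meant.

How it is judged:
By the outcome, as a careful person would: the job done as asked, in the order asked, and still so for the second after the job is handed in, with the robot touching nothing.
It also fails if it takes over 72 s, if anything falls off the work surface, if the arm or the gripper's body presses on something with over 40 N, if the wrist force passes 120 N, or if a joint passes its speed limit or range.

## Working session

There is one attempt and no reset: what is moved stays moved. The work goes in short steps, Python scripts to look and compute and a tool call to move; the robot and the scene stay as the last step left them, time stands still between calls to the robot, and variables do not carry over. Pictures are saved under pics/ and viewed, at most 10 in all, crops included, and the job is handed in when it is done.

Besides the shell and the picture viewer there is one more tool, called after "Request:" as name(argument=value, ...), one argument or row to a line, values as JSON. apply_moves: Moves the arm, as the interface text tells. Its arguments: {"type":"object","properties":{"moves":{"type":"array"}},"required":["moves"]}

```bash
mkdir -p pics
cat > h.py <<'E'
from bench import ctrl
import numpy as np, cv2
def shot(cam,name=None):
    im,d=ctrl.camera(cam)
    if name: cv2.imwrite(f'pics/{name}.png',im[...,::-1])
    return im,d
def world(cam,d,pts):
    p=ctrl.camera_params(cam);K=np.array(p['K']);T=np.array(p['cam_to_world']);out=[]
    for u,v in pts:
        z=d[int(round(v)),int(round(u))]
        out.append((T@np.r_[np.linalg.inv(K)@[u*z,v*z,z],1])[:3])
    return np.array(out)
def cloud(cam,d):
    p=ctrl.camera_params(cam);K=np.array(p['K']);T=np.array(p['cam_to_world'])
    v,u=np.mgrid[:d.shape[0],:d.shape[1]]
    P=np.stack([(u-K[0,2])/K[0,0]*d,(v-K[1,2])/K[1,1]*d,d],-1)
    return P@T[:3,:3].T+T[:3,3]
E
python3 - <<'E'
from h import *
np.set_printoptions(precision=4,suppress=True)
for c in ('scene','side'):
    im,d=shot(c,c+'1');X=cloud(c,d)
    print(c,ctrl.camera_params(c)['cam_to_world'])
    for t in ('tile','board','rail','stop','printed_tile','glaze_jar','squeegee','pinch_pot'):
        for r in ctrl.outline_of(c,t)[:3]:
            m=r['region']&(d>0)
            if m.sum()<5: continue
            print(t,round(r['score'],2),np.round(r['position']),np.median(X[m],0),m.sum(),np.median(im[m],0))
print(ctrl.get_obs())
E
```

```text
scene [[ 0.7627  0.3599 -0.5374  1.032 ]
 [ 0.6467 -0.4249  0.6334 -0.5661]
 [-0.0004 -0.8306 -0.5568  0.5624]
 [ 0.      0.      0.      1.    ]]
tile 0.66 [205. 342.] [ 0.6492 -0.3074  0.0122] 1246 [ 22. 129.  57.]
tile 0.56 [337. 295.] [ 0.7606 -0.0739  0.0121] 921 [215. 106.  10.]
tile 0.46 [372. 187.] [0.6179 0.2739 0.0389] 672 [69. 57. 49.]
board 0.8 [264. 251.] [ 0.5705 -0.0788  0.0186] 12979 [104. 129. 124.]
board 0.17 [328. 204.] [0.591  0.1394 0.027 ] 392 [128.5  32.   28. ]
rail 0.6 [291. 260.] [ 0.638  -0.0654  0.0263] 1778 [175. 180. 180.]
stop 0.96 [329. 208.] [0.5951 0.1386 0.0272] 318 [133.5  30.   25. ]
stop 0.28 [374. 187.] [0.6175 0.275  0.0392] 684 [69. 57. 49.]
printed_tile 0.63 [267. 200.] [0.4631 0.0646 0.0303] 410 [152.  152.5 164. ]
printed_tile 0.48 [373. 188.] [0.6175 0.2751 0.0389] 702 [70. 57. 49.]
glaze_jar 0.72 [236. 195.] [0.3787 0.0456 0.0195] 887 [195. 109.  62.]
glaze_jar 0.71 [142. 299.] [ 0.525  -0.3299  0.0466] 1393 [114. 110. 111.]
squeegee 0.57 [240. 195.] [0.3783 0.05   0.0182] 958 [193. 110.  65.]
pinch_pot 0.78 [373. 188.] [0.6171 0.2741 0.0
[... 856 characters left out ...]

squeegee 0.72 [268. 351.] [ 0.5083 -0.3393  0.0485] 1959 [84. 81. 77.]
squeegee 0.68 [194. 226.] [0.3742 0.0362 0.0252] 1088 [150.   89.   52.5]
pinch_pot 0.68 [300. 166.] [0.6109 0.2693 0.0394] 727 [44. 35. 27.]
{'time_s': 0.9, 'q': array([ 1.0677,  0.1808,  1.607 ,  0.    ,  1.3538, -0.2063]), 'dq': array([ 0.0003, -0.0015,  0.0017, -0.0002,  0.0002,  0.0013]), 'joint_efforts': array([  0.0003, -44.4849, -35.1671,  -0.0005,   0.0009,   0.    ]), 'eef_pos': array([0.1682, 0.5499, 0.2313]), 'eef_rot': array([-0.    ,  0.1479,  0.989 ,  0.    ]), 'wrist_force': array([-0.3314, -0.0064,  0.0725]), 'torque': array([ 0.0196,  0.0764, -0.0576]), 'grasp_force': 0.0, 'opening': 1.0012429330651267}
```

View pics/scene1.png

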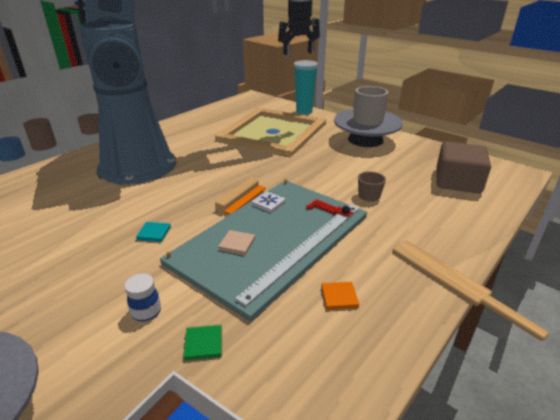

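View pics/side1.png

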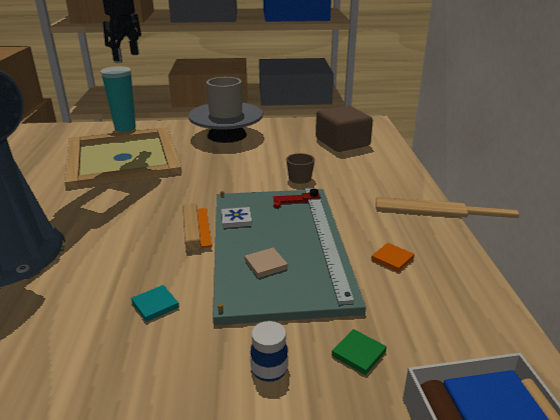

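The scene image shows the pinkish tile at (237,242). Things it could be mistaken for are green (205,342), orange (340,295), turquoise (153,231) and the printed tile (268,200). I choose the pinkish one on the board. In the side image it is at (266,262), with the stop at (296,197) and the rail at (331,255). Next I measure the geometry and check a close crop.

```bash
cat >> h.py <<'E'
def rect(P):
    (c,s,a)=cv2.minAreaRect((P[:,:2]*1000).astype(np.float32)); return np.round(c,1),np.round(s,1),round(a,1)
def comp(m,seed):
    n,l=cv2.connectedComponents(m.astype(np.uint8),connectivity=4)
    return l==l[seed[1],seed[0]]
def measure(cam,im,d,tseed=None):
    X=cloud(cam,d);h=cv2.cvtColor(im,cv2.COLOR_RGB2HSV).astype(int);z=X[...,2]
    B=(X[...,0]>.38)&(X[...,0]<.72)&(X[...,1]>-.35)&(X[...,1]<.2)
    out={}
    pink=B&(abs(z-.030)<.0035)&((h[...,0]<20)|(h[...,0]>172))&(h[...,1]>45)&(h[...,1]<130)&(h[...,2]>90)
    n,l,st,_=cv2.connectedComponentsWithStats(pink.astype(np.uint8),connectivity=4)
    if n>1: out['tile']=X[l==1+np.argmax(st[1:,4])]
    red=B&((h[...,0]<8)|(h[...,0]>172))&(h[...,1]>170)
    out['stop']=X[red&(abs(z-.026)<.003)]
    rail=B&(abs(z-.026)<.003)&(h[...,1]<35)&(h[...,2]>105)
    n,l,st,_=cv2.connectedComponentsWithStats(rail.astype(np.uint8),connectivity=8)
    out['rail']=X[l==1+np.argmax(st[1:,4])]
    return out
E
python3 - <<'E'
from h import *
np.set_printoptions(precision=4,suppress=True)
big=[]
for c in ('scene','side'):
    im,d=shot(c);o=measure(c,im,d)
    for k,P in o.items(): print(c,k,len(P),rect(P),np.median(P[:,2]))
    r=np.array([[200,150],[180,160]])[int(c=='side')]
    s=im[r[1]:r[1]+160,r[0]:r[0]+190]; big.append(cv2.resize(s,None,fx=2,fy=2,interpolation=cv2.INTER_CUBIC))
    P=o['stop']; np.save(f'stop_{c}.npy',P)
    for r in ctrl.outline_of(c,'board')[:1]:
        X=cloud(c,d);m=r['region']&(abs(X[...,2]-.018)<.003); print('board',rect(X[m]))
cv2.imwrite('pics/crop.png',np.hstack(big)[...,::-1])
E
```

```text
scene tile 513 (array([514.3, -94.9]), array([60.2, 61.2]), 23.0) 0.03039819358849083
scene stop 159 (array([576.1, 139.8]), array([81.7, 35.6]), 20.4) 0.02636706998888516
scene rail 1519 (array([635.5, -38.1]), array([ 29. , 348.3]), 1.5) 0.02639754686309026
board (array([541.5, -14.3]), array([252.1, 422.4]), 1.8)
side tile 620 (array([512.6, -93.4]), array([59.7, 61.7]), 22.6) 0.03068650714579363
side stop 220 (array([584.4, 145.9]), array([103.9,  44.9]), 15.1) 0.026594882574012824
side rail 1221 (array([634.7, -39.7]), array([ 26.3, 344.5]), 1.8) 0.026780065760094507
board (array([540.4, -13.8]), array([250.1, 425.3]), 1.8)
```

View pics/crop.png

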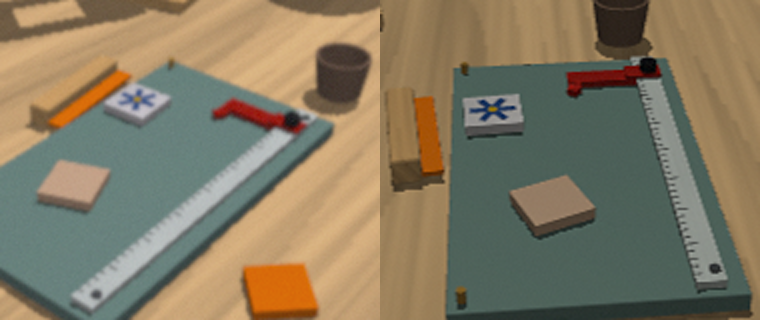

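The crop confirms the plain pinkish tile, turned about 21° to the board. It measures 60 x 61 mm with its top at z = 30 mm, which matches the description. The board frame is at (541,-14) mm with yaw 1.8°. I now move over to behind the tile.

Request:
apply_moves(
  moves=[
    {"jaw": 0.3,"offset": [-31.6,-36.8,6.7],"rot": [0,0,0]},
    {"jaw": 0.3,"offset": [-31.6,-36.8,6.7],"rot": [0,0,0]},
    {"jaw": 0.3,"offset": [-31.6,-36.8,6.7],"rot": [0,0,0]},
    {"jaw": 0.3,"offset": [-31.6,-36.8,6.7],"rot": [0,0,0]},
    {"jaw": 0.3,"offset": [-31.6,-36.8,6.7],"rot": [0,0,0]},
  ],
)

```text
time_s: 1.72
eef_pos: [0.2659, 0.3264, 0.1978]
eef_rot: [0.0, 0.148, 0.989, 0.0]
wrist_force: [0.5, 0.0, 0.5]
opening: 0.302
grasp_force: 0.0
```

Request:
apply_moves(
  moves=[
    {"jaw": 0.3,"offset": [-31.6,-36.8,6.7],"rot": [0,0,0]},
    {"jaw": 0.3,"offset": [-31.6,-36.8,6.7],"rot": [0,0,0]},
    {"jaw": 0.3,"offset": [-31.6,-36.8,6.7],"rot": [0,0,0]},
    {"jaw": 0.3,"offset": [-31.6,-36.8,6.7],"rot": [0,0,0]},
    {"jaw": 0.3,"offset": [-31.6,-36.8,6.7],"rot": [0,0,0]},
  ],
)

```text
time_s: 2.35
eef_pos: [0.3634, 0.104, 0.1645]
eef_rot: [0.001, 0.148, 0.989, 0.0]
wrist_force: [0.7, -0.4, -0.2]
opening: 0.297
grasp_force: 0.0
```

Request:
apply_moves(
  moves=[
    {"jaw": 0.3,"offset": [-31.6,-36.8,6.7],"rot": [0,0,0]},
    {"jaw": 0.3,"offset": [-31.6,-36.8,6.7],"rot": [0,0,0]},
    {"jaw": 0.3,"offset": [-31.6,-36.8,6.7],"rot": [0,0,0]},
    {"jaw": 0.3,"offset": [-31.6,-36.8,6.7],"rot": [0,0,0]},
    {"jaw": 0.3,"offset": [-31.6,-36.8,6.7],"rot": [0,0,0]},
  ],
)

```text
time_s: 2.98
eef_pos: [0.4606, -0.1184, 0.1308]
eef_rot: [0.0, 0.148, 0.989, -0.0]
wrist_force: [1.3, 0.7, -0.1]
opening: 0.3
grasp_force: 0.0
```

Request:
apply_moves(
  moves=[
    {"jaw": 0.3,"offset": [0,0,0],"rot": [0,0,-10]},
    {"jaw": 0.3,"offset": [0,0,0],"rot": [0,0,-10]},
    {"jaw": 0.3,"offset": [0,0,0],"rot": [0,0,-10]},
    {"jaw": 0.3,"offset": [0,0,0],"rot": [0,0,-9.8]},
    {"jaw": 0.3,"offset": [0,0,0],"rot": [0,0,0]},
  ],
)

```text
time_s: 3.6
eef_pos: [0.4601, -0.1166, 0.1309]
eef_rot: [0.0, -0.197, 0.98, -0.0]
wrist_force: [0.2, 0.1, 0.7]
opening: 0.299
grasp_force: 0.0
```

```bash
cat >> h.py <<'E'
from scipy.spatial.transform import Rotation as R
YAW=np.radians(1.8);C=np.array([541.,-14.])
EX=np.array([np.cos(YAW),np.sin(YAW)]);EY=np.array([-EX[1],EX[0]])
def b(P): P=np.asarray(P)[...,:2]*1000-C; return np.stack([P@EX,P@EY],-1)
def pose():
    o=ctrl.get_obs();Rm=R.from_quat(np.array(o['eef_rot'])[[1,2,3,0]]).as_matrix()
    y=Rm[:,1];print('t',round(o['time_s'],2),'tcp',np.round(o['eef_pos']*1000,1),'board',np.round(b(o['eef_pos']),1),'yawY',round(np.degrees(np.arctan2(y[1],y[0])),2),'tilt',np.round(Rm[:2,2],4),'F',np.round(o['wrist_force'],1),'open',round(o['opening'],3))
    return o['eef_pos']*1000,Rm
def togo(x,y,z):
    p,Rm=pose(); print('tool offset to',(x,y,z),np.round(Rm.T@(np.array([x,y,z])-p),1))
def tb(x,y): return C+x*EX+y*EY
E
python3 - <<'E'
from h import *
togo(460,-116.5,22)
for c in('scene','side'):
    P=np.load(f'stop_{c}.npy');q=b(P)
    m=(q[:,0]>20)&(q[:,0]<74);print(c,'bar y',np.percentile(q[m,1],[2,10,50,90,98]).round(1),'x',np.percentile(q[:,0],[2,98]).round(1),'ymin',q[:,1].min())
    im,d=shot(c);o=measure(c,im,d)
    r=b(o['rail']);
    for lo in(-190,-90,10): 
        s=r[(r[:,1]>lo)&(r[:,1]<lo+90)];print('rail x',lo,np.percentile(s[:,0],[2,50,98]).round(1))
    print('tile',rect(o['tile']),b(np.array(rect(o['tile'])[0])/1000).round(1))
E
```

```text
t 3.6 tcp [ 460.1 -116.6  130.9] board [ -84.1 -100.1] yawY 112.71 tilt [ 0.0002 -0.0001] F [0.2 0.1 0.7] open 0.299
tool offset to (460, -116.5, 22) [  0.    0.2 108.9]
scene bar y [144.3 145.3 150.9 161.3 164.6] x [ 7.3 71.9] ymin 124.12305570931134
rail x -190 [ 80.8  94.1 106.4]
rail x -90 [ 81.   94.6 106.5]
rail x 10 [ 80.6  94.8 106.4]
tile (array([514.3, -95.2]), array([60.2, 59.8]), 23.6) [-29.2 -80.3]
side bar y [143.3 145.1 153.8 166.3 169.4] x [ 4.  79.4] ymin 125.46803990751707
rail x -190 [ 80.6  92.5 105. ]
rail x -90 [ 80.3  92.6 104.4]
rail x 10 [ 80.2  92.8 104.2]
tile (array([512.7, -93.6]), array([60.4, 61.8]), 23.0) [-30.8 -78.7]
```

Request:
apply_moves(
  moves=[
    {"jaw": 0.3,"offset": [0,0,30],"rot": [0,0,0]},
    {"jaw": 0.3,"offset": [0,0,30],"rot": [0,0,0]},
    {"jaw": 0.3,"offset": [0,0,30],"rot": [0,0,0]},
    {"jaw": 0.3,"offset": [0,0,12],"rot": [0,0,0]},
    {"jaw": 0.3,"offset": [0,0,6],"rot": [0,0,0]},
  ],
)

```text
time_s: 4.32
eef_pos: [0.46, -0.1166, 0.0225]
eef_rot: [-0.0, -0.197, 0.98, 0.0]
wrist_force: [0.1, -0.1, 0.1]
opening: 0.3
grasp_force: 0.0
```

Request:
apply_moves(
  moves=[
    {"jaw": 0.3,"offset": [-4,0,0],"rot": [0,0,0]},
    {"jaw": 0.3,"offset": [-4,0,0],"rot": [0,0,0]},
    {"jaw": 0.3,"offset": [-4,0,0],"rot": [0,0,0]},
    {"jaw": 0.3,"offset": [-4,0,0],"rot": [0,0,0]},
    {"jaw": 0.3,"offset": [-4,0,0],"rot": [0,0,0]},
  ],
)

```text
time_s: 4.95
eef_pos: [0.4787, -0.1088, 0.0229]
eef_rot: [0.0, -0.198, 0.98, -0.0]
wrist_force: [-0.7, 0.4, -0.6]
opening: 0.304
grasp_force: 0.3
```

Run:
```python
from h import *
pose(); big=[]
for c in('scene','side'):
    im,d=shot(c);o=measure(c,im,d)
    print(len(o['tile']),'tile',rect(o['tile']),b(np.array(rect(o['tile'])[0])/1000).round(1))
    r=np.array([[190,130],[190,160]])[int(c=='side')]
    big.append(cv2.resize(im[r[1]:r[1]+160,r[0]:r[0]+190],None,fx=2,fy=2,interpolation=cv2.INTER_CUBIC))
cv2.imwrite('pics/push1.png',np.hstack(big)[...,::-1])
```

```text
t 4.95 tcp [ 478.7 -108.8   22.9] board [-65.2 -92.8] yawY 112.8 tilt [ 0.     -0.0001] F [-0.7  0.4 -0.6] open 0.304
526 tile (array([515.5, -94.1]), array([63.7, 61.1]), 21.3) [-28.  -79.3]
485 tile (array([516.4, -92.8]), array([59.7, 62.1]), 23.3) [-27.1 -78. ]
```

View pics/push1.png

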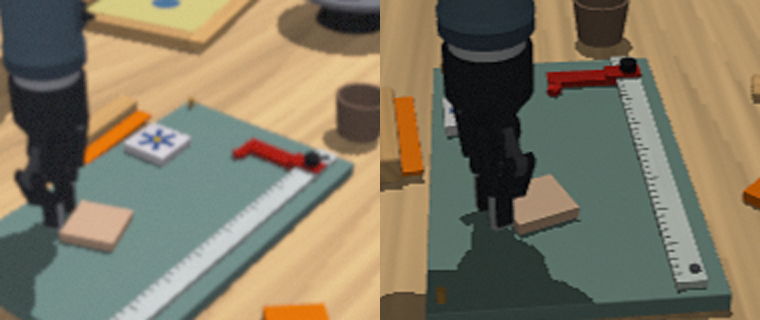

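The hand is behind the tile and both fingers touch its back edge; nothing else has moved. Next I push while turning the hand 21° to square the tile to the rail.

Request:
apply_moves(
  moves=[
    {"jaw": 0.3,"offset": [-6,0,0],"rot": [0,0,2.1]},
    {"jaw": 0.3,"offset": [-6,0,0],"rot": [0,0,2.1]},
    {"jaw": 0.3,"offset": [-6,0,0],"rot": [0,0,2.1]},
    {"jaw": 0.3,"offset": [-6,0,0],"rot": [0,0,2.1]},
    {"jaw": 0.3,"offset": [-6,0,0],"rot": [0,0,2.1]},
  ],
)

```text
time_s: 5.68
eef_pos: [0.5067, -0.0992, 0.0226]
eef_rot: [-0.0, -0.106, 0.994, 0.0]
wrist_force: [-1.0, -0.6, -0.3]
opening: 0.298
grasp_force: 0.3
```

Request:
apply_moves(
  moves=[
    {"jaw": 0.3,"offset": [-6,0,0],"rot": [0,0,2.1]},
    {"jaw": 0.3,"offset": [-6,0,0],"rot": [0,0,2.1]},
    {"jaw": 0.3,"offset": [-6,0,0],"rot": [0,0,2.1]},
    {"jaw": 0.3,"offset": [-6,0,0],"rot": [0,0,2.1]},
    {"jaw": 0.3,"offset": [-6,0,0],"rot": [0,0,2.1]},
  ],
)

```text
time_s: 6.3
eef_pos: [0.5364, -0.0949, 0.0226]
eef_rot: [-0.0, -0.015, 1.0, 0.0]
wrist_force: [0.4, -0.8, -0.7]
opening: 0.3
grasp_force: 0.3
```

```bash
cat >> h.py <<'E'
def tile():
    pose()
    for c in('scene','side'):
        im,d=shot(c);o=measure(c,im,d)
        if 'tile' in o: r=rect(o['tile']);print(c,len(o['tile']),'tile',r[1],r[2],'board',b(np.array(r[0])/1000).round(1))
E
python3 -c "from h import *;tile()"
```

```text
t 6.3 tcp [536.4 -94.9  22.6] board [ -7.2 -80.7] yawY 91.73 tilt [-0.0007  0.0003] F [ 0.4 -0.8 -0.7] open 0.3
scene 581 tile [64.  60.3] 2.5 board [ 32.6 -81.4]
side 580 tile [56.5 62.6] 1.5 board [ 35.6 -80.6]
```

Request:
apply_moves(
  moves=[
    {"jaw": 0.3,"offset": [-4,0,0],"rot": [0,0,0]},
    {"jaw": 0.3,"offset": [-4,0,0],"rot": [0,0,0]},
    {"jaw": 0.3,"offset": [-3,0,0],"rot": [0,0,0]},
    {"jaw": 0.3,"offset": [-2,0,0],"rot": [0,0,0]},
    {"jaw": 0.3,"offset": [-1,0,0],"rot": [0,0,0]},
  ],
)

```text
time_s: 7.02
eef_pos: [0.5506, -0.0947, 0.0228]
eef_rot: [-0.0, -0.016, 1.0, -0.0]
wrist_force: [-0.3, -0.2, 0.6]
opening: 0.302
grasp_force: 0.3
```

Request:
apply_moves(
  moves=[
    {"jaw": 0.3,"offset": [-0.6,0,0],"rot": [0,0,0]},
    {"jaw": 0.3,"offset": [-0.6,0,0],"rot": [0,0,0]},
    {"jaw": 0.3,"offset": [-0.6,0,0],"rot": [0,0,0]},
    {"jaw": 0.3,"offset": [0,0,0],"rot": [0,0,0]},
    {"jaw": 0.3,"offset": [0,0,0],"rot": [0,0,0]},
  ],
)

```text
time_s: 7.65
eef_pos: [0.5523, -0.0946, 0.0228]
eef_rot: [0.0, -0.016, 1.0, -0.0]
wrist_force: [0.8, 0.0, -0.5]
opening: 0.298
grasp_force: 0.0
```

Request:
apply_moves(
  moves=[
    {"jaw": 0.3,"offset": [-0.5,0,0],"rot": [0,0,0]},
    {"jaw": 0.3,"offset": [-0.5,0,0],"rot": [0,0,0]},
    {"jaw": 0.3,"offset": [-0.5,0,0],"rot": [0,0,0]},
    {"jaw": 0.3,"offset": [0,0,0],"rot": [0,0,0]},
    {"jaw": 0.3,"offset": [0,0,0],"rot": [0,0,0]},
  ],
)

```text
time_s: 8.28
eef_pos: [0.5528, -0.0945, 0.0225]
eef_rot: [-0.001, -0.016, 1.0, 0.0]
wrist_force: [-5.3, -0.7, 2.3]
opening: 0.303
grasp_force: 2.5
```

```bash
python3 -c "from h import *;tile()"
```

```text
t 8.28 tcp [552.8 -94.5  22.5] board [  9.3 -80.8] yawY 91.8 tilt [-0.0021  0.0003] F [-5.3 -0.7  2.3] open 0.303
scene 590 tile [63.1 60.9] 2.8 board [ 49.4 -81.6]
side 546 tile [57.1 63.1] 1.6 board [ 52.1 -80.4]
```

The force shows the tile firmly on the rail (5 N). I retreat, lift, turn the hand 90° and go behind the tile's far end.

Request:
apply_moves(
  moves=[
    {"jaw": 0.3,"offset": [5,0,0],"rot": [0,0,0]},
    {"jaw": 0.3,"offset": [20,0,0],"rot": [0,0,0]},
    {"jaw": 0.3,"offset": [0,0,-25],"rot": [0,0,0]},
    {"jaw": 0.3,"offset": [0,0,-25],"rot": [0,0,10]},
    {"jaw": 0.3,"offset": [0,0,0],"rot": [0,0,10]},
  ],
)

```text
time_s: 9.0
eef_pos: [0.5309, -0.0961, 0.0753]
eef_rot: [0.003, 0.161, 0.987, -0.001]
wrist_force: [1.0, 0.6, 0.7]
opening: 0.298
grasp_force: 0.0
```

Request:
apply_moves(
  moves=[
    {"jaw": 0.3,"offset": [0,0,0],"rot": [0,0,10]},
    {"jaw": 0.3,"offset": [0,0,0],"rot": [0,0,10]},
    {"jaw": 0.3,"offset": [0,0,0],"rot": [0,0,10]},
    {"jaw": 0.3,"offset": [0,0,0],"rot": [0,0,10]},
    {"jaw": 0.3,"offset": [0,0,0],"rot": [0,0,10]},
  ],
)

```text
time_s: 9.62
eef_pos: [0.5291, -0.0953, 0.0729]
eef_rot: [0.001, 0.563, 0.826, 0.0]
wrist_force: [-1.3, 0.3, 0.0]
opening: 0.3
grasp_force: 0.0
```

Request:
apply_moves(
  moves=[
    {"jaw": 0.3,"offset": [0,0,0],"rot": [0,0,10]},
    {"jaw": 0.3,"offset": [0,0,0],"rot": [0,0,10]},
    {"jaw": 0.3,"offset": [-28,30,0],"rot": [0,0,0]},
    {"jaw": 0.3,"offset": [-28,30,0],"rot": [0,0,0]},
    {"jaw": 0.3,"offset": [0,0,0],"rot": [0,0,0]},
  ],
)

```text
time_s: 10.25
eef_pos: [0.5927, -0.1516, 0.0733]
eef_rot: [0.002, 0.697, 0.718, 0.001]
wrist_force: [-0.3, -0.7, 0.7]
opening: 0.301
grasp_force: 0.0
```

```bash
python3 -c "
from h import *;tile();togo(*tb(45,-138),22.5)
im,d=shot('side');cv2.imwrite('pics/mid.png',cv2.resize(im[150:330,190:400],None,fx=3,fy=3,interpolation=cv2.INTER_CUBIC)[...,::-1])"
```

```text
t 10.25 tcp [ 592.7 -151.6   73.3] board [  47.4 -139.1] yawY 1.7 tilt [ 0.0033 -0.0014] F [-0.3 -0.7  0.7] open 0.301
scene 543 tile [58.7 60.3] 4.2 board [ 51.8 -82.6]
side 510 tile [61.9 61. ] 6.2 board [ 49.3 -81.9]
t 10.35 tcp [ 590.2 -149.2   72.4] board [  44.9 -136.7] yawY 1.77 tilt [-0.0004  0.0006] F [ 0.3  0.3 -0.2] open 0.302
tool offset to (np.float64(590.3124799692397), np.float64(-150.51842117195517), 22.5) [-1.3  0.1 49.9]
```

View pics/mid.png

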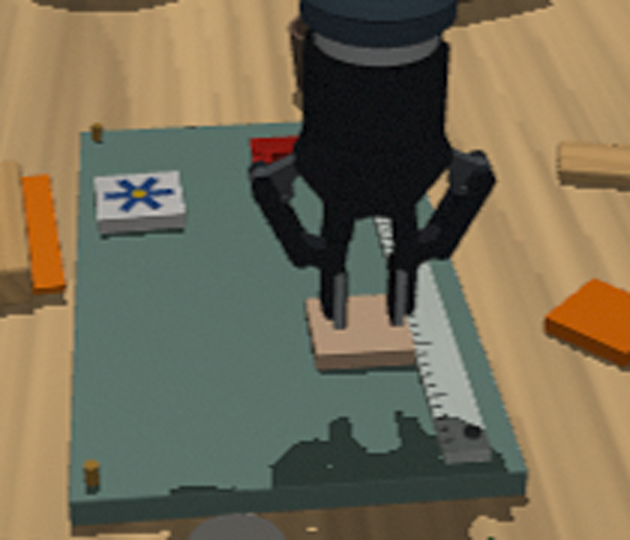

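The crop shows the hand above the tile, which lies by the rail, but its left edge may be a few degrees off. I back off for a clear view and measure again.

Request:
apply_moves(
  moves=[
    {"jaw": 0.3,"offset": [-30,-30,-10],"rot": [0,0,0]},
    {"jaw": 0.3,"offset": [-30,-40,-20],"rot": [0,0,0]},
    {"jaw": 0.3,"offset": [0,-40,-20],"rot": [0,0,0]},
    {"jaw": 0.3,"offset": [0,-40,-20],"rot": [0,0,0]},
    {"jaw": 0.3,"offset": [0,0,0],"rot": [0,0,0]},
  ],
)

```text
time_s: 11.02
eef_pos: [0.4408, -0.2135, 0.144]
eef_rot: [0.001, 0.696, 0.718, 0.0]
wrist_force: [0.2, -0.8, -0.3]
opening: 0.302
grasp_force: 0.0
```

```bash
python3 -c "
from h import *;tile();big=[]
for c,(u,v) in (('scene',(230,210)),('side',(250,205))):
    im,d=shot(c);big.append(cv2.resize(im[v:v+90,u:u+110],None,fx=3.6,fy=3.6,interpolation=cv2.INTER_CUBIC))
cv2.imwrite('pics/mid2.png',np.hstack(big)[...,::-1])"
```

```text
t 11.03 tcp [ 440.8 -213.5  144. ] board [-106.4 -196.3] yawY 1.73 tilt [ 0.0013 -0.0011] F [ 0.2 -0.8 -0.3] open 0.302
scene 590 tile [60.1 59.9] 2.2 board [ 51.2 -81.7]
side 621 tile [60.9 63.7] 1.7 board [ 50.1 -79.5]
```

View pics/mid2.png

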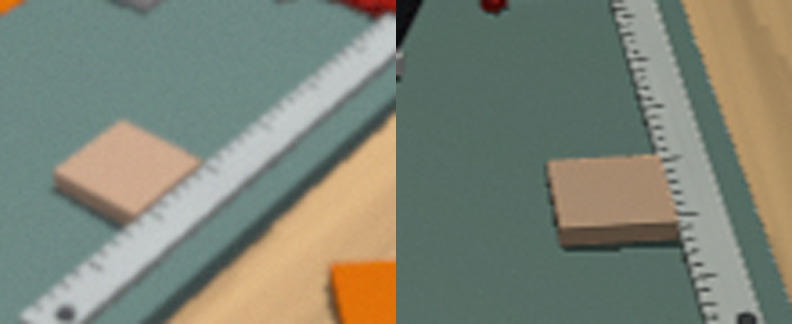

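With a clear view, the tile lies flush and parallel to the rail in both views. I go back behind it and descend.

Request:
apply_moves(
  moves=[
    {"jaw": 0.3,"offset": [20,50,20],"rot": [0,0,0]},
    {"jaw": 0.3,"offset": [20,50,20],"rot": [0,0,0]},
    {"jaw": 0.3,"offset": [19,50,20],"rot": [0,0,0]},
    {"jaw": 0.3,"offset": [0,0,10],"rot": [0,0,0]},
    {"jaw": 0.3,"offset": [0,0,0],"rot": [0,0,0]},
  ],
)

```text
time_s: 11.85
eef_pos: [0.5894, -0.1492, 0.0704]
eef_rot: [-0.002, 0.695, 0.719, -0.001]
wrist_force: [-0.9, 0.7, 0.2]
opening: 0.302
grasp_force: 0.0
```

```bash
python3 -c "
from h import *;togo(*tb(45,-138),22.5)"
```

```text
t 11.85 tcp [ 589.4 -149.2   70.4] board [  44.1 -136.6] yawY 1.88 tilt [-0.0041  0.0017] F [-0.9  0.7  0.2] open 0.302
tool offset to (np.float64(590.3124799692397), np.float64(-150.51842117195517), 22.5) [-1.5  1.1 47.9]
```

Request:
apply_moves(
  moves=[
    {"jaw": 0.3,"offset": [-1.5,0,24],"rot": [0,0,0]},
    {"jaw": 0.3,"offset": [0,0,18],"rot": [0,0,0]},
    {"jaw": 0.3,"offset": [0,0,6],"rot": [0,0,0]},
    {"jaw": 0.3,"offset": [5,0,0],"rot": [0,0,0]},
    {"jaw": 0.3,"offset": [5,0,0],"rot": [0,0,0]},
  ],
)

```text
time_s: 12.48
eef_pos: [0.5907, -0.1419, 0.0256]
eef_rot: [0.001, 0.696, 0.718, 0.0]
wrist_force: [0.0, -0.9, -0.1]
opening: 0.298
grasp_force: 0.0
```

Request:
apply_moves(
  moves=[
    {"jaw": 0.3,"offset": [3,0,0],"rot": [0,0,0]},
    {"jaw": 0.3,"offset": [3,0,0],"rot": [0,0,0]},
    {"jaw": 0.3,"offset": [6,0.2,0],"rot": [0,0,0]},
    {"jaw": 0.3,"offset": [6,0.2,0],"rot": [0,0,0]},
    {"jaw": 0.3,"offset": [6,0.2,0],"rot": [0,0,0]},
  ],
)

```text
time_s: 13.1
eef_pos: [0.5901, -0.1175, 0.0248]
eef_rot: [0.0, 0.696, 0.718, -0.0]
wrist_force: [-0.2, -0.6, -0.5]
opening: 0.297
grasp_force: 0.3
```

```bash
python3 -c "
from h import *;tile()"
```

```text
t 13.1 tcp [ 590.1 -117.5   24.8] board [  45.8 -105. ] yawY 1.8 tilt [-0.     -0.0001] F [-0.2 -0.6 -0.5] open 0.297
scene 239 tile [27.4 65.9] 4.4 board [ 67.9 -66.8]
side 243 tile [65. 25.] 78.8 board [ 51.1 -62.4]
```

Request:
apply_moves(
  moves=[
    {"jaw": 0.3,"offset": [7,0.2,1],"rot": [0,0,0]},
    {"jaw": 0.3,"offset": [7,0.2,1],"rot": [0,0,0]},
    {"jaw": 0.3,"offset": [7,0.2,0],"rot": [0,0,0]},
    {"jaw": 0.3,"offset": [7,0.2,0],"rot": [0,0,0]},
    {"jaw": 0.3,"offset": [7,0.2,0],"rot": [0,0,0]},
  ],
)

```text
time_s: 13.82
eef_pos: [0.5899, -0.0824, 0.0227]
eef_rot: [-0.0, 0.696, 0.718, -0.0]
wrist_force: [-1.2, -0.2, 0.7]
opening: 0.3
grasp_force: 0.2
```

Request:
apply_moves(
  moves=[
    {"jaw": 0.3,"offset": [7,0.2,0],"rot": [0,0,0]},
    {"jaw": 0.3,"offset": [7,0.2,0],"rot": [0,0,0]},
    {"jaw": 0.3,"offset": [7,0.2,0],"rot": [0,0,0]},
    {"jaw": 0.3,"offset": [7,0.2,0],"rot": [0,0,0]},
    {"jaw": 0.3,"offset": [7,0.2,0],"rot": [0,0,0]},
  ],
)

```text
time_s: 14.45
eef_pos: [0.59, -0.0475, 0.0228]
eef_rot: [0.0, 0.696, 0.718, 0.0]
wrist_force: [-0.3, -0.6, -0.8]
opening: 0.299
grasp_force: 0.3
```

```bash
python3 -c "
from h import *;tile();big=[]
for c,(u,v) in (('scene',(240,165)),('side',(250,170))):
    im,d=shot(c);big.append(cv2.resize(im[v:v+100,u:u+110],None,fx=3.6,fy=3.6,interpolation=cv2.INTER_CUBIC))
cv2.imwrite('pics/slide.png',np.hstack(big)[...,::-1])"
```

```text
t 14.45 tcp [590.  -47.5  22.8] board [ 47.9 -35. ] yawY 1.79 tilt [ 0.0001 -0.0001] F [-0.3 -0.6 -0.8] open 0.299
scene 170 tile [21.8 62.3] 3.0 board [69.9  3.4]
side 213 tile [65.8 25.5] 81.3 board [52.5  8.5]
```

View pics/slide.png

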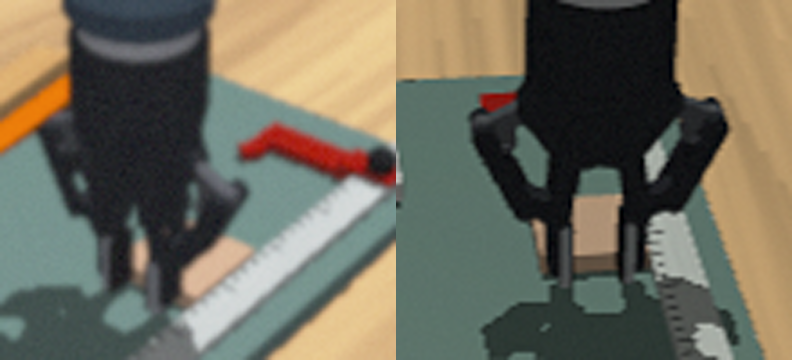

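The tile slides flush along the rail, with the fingers on its rear edge and the stop clear ahead. I carry on.

Request:
apply_moves(
  moves=[
    {"jaw": 0.3,"offset": [7,0.1,0],"rot": [0,0,0]},
    {"jaw": 0.3,"offset": [7,0.1,0],"rot": [0,0,0]},
    {"jaw": 0.3,"offset": [7,0.1,0],"rot": [0,0,0]},
    {"jaw": 0.3,"offset": [7,0.1,0],"rot": [0,0,0]},
    {"jaw": 0.3,"offset": [7,0.1,0],"rot": [0,0,0]},
  ],
)

```text
time_s: 15.28
eef_pos: [0.5892, -0.0123, 0.0228]
eef_rot: [-0.0, 0.696, 0.718, -0.0]
wrist_force: [-1.3, -1.0, -0.2]
opening: 0.301
grasp_force: 0.3
```

Request:
apply_moves(
  moves=[
    {"jaw": 0.3,"offset": [7,0.1,0],"rot": [0,0,0]},
    {"jaw": 0.3,"offset": [7,0.1,0],"rot": [0,0,0]},
    {"jaw": 0.3,"offset": [7,0.1,0],"rot": [0,0,0]},
    {"jaw": 0.3,"offset": [7,0.1,0],"rot": [0,0,0]},
    {"jaw": 0.3,"offset": [7,0.1,0],"rot": [0,0,0]},
  ],
)

```text
time_s: 15.9
eef_pos: [0.5887, 0.0226, 0.0228]
eef_rot: [-0.0, 0.696, 0.718, -0.0]
wrist_force: [-0.1, -0.3, 0.5]
opening: 0.298
grasp_force: 0.3
```

Request:
apply_moves(
  moves=[
    {"jaw": 0.3,"offset": [5,0.1,0],"rot": [0,0,0]},
    {"jaw": 0.3,"offset": [5,0.1,0],"rot": [0,0,0]},
    {"jaw": 0.3,"offset": [5,0.1,0],"rot": [0,0,0]},
    {"jaw": 0.3,"offset": [5,0.1,0],"rot": [0,0,0]},
    {"jaw": 0.3,"offset": [5,0.1,0],"rot": [0,0,0]},
  ],
)

```text
time_s: 16.52
eef_pos: [0.5885, 0.0474, 0.0228]
eef_rot: [0.0, 0.696, 0.718, 0.0]
wrist_force: [-1.1, 0.1, 0.6]
opening: 0.298
grasp_force: 0.3
```

Request:
apply_moves(
  moves=[
    {"jaw": 0.3,"offset": [3,0.1,0],"rot": [0,0,0]},
    {"jaw": 0.3,"offset": [3,0.1,0],"rot": [0,0,0]},
    {"jaw": 0.3,"offset": [2,0.1,0],"rot": [0,0,0]},
    {"jaw": 0.3,"offset": [1,0,0],"rot": [0,0,0]},
    {"jaw": 0.3,"offset": [1,0,0],"rot": [0,0,0]},
  ],
)

```text
time_s: 17.15
eef_pos: [0.5884, 0.0571, 0.0228]
eef_rot: [-0.0, 0.696, 0.718, -0.0]
wrist_force: [-0.3, 0.1, -0.6]
opening: 0.3
grasp_force: 0.2
```

```bash
python3 -c "
from h import *;tile()"
```

```text
t 17.15 tcp [588.4  57.1  22.8] board [49.7 69.6] yawY 1.79 tilt [-0. -0.] F [-0.3  0.1 -0.6] open 0.3
scene 122 tile [17.9 62. ] 2.7 board [ 71.7 108.9]
side 148 tile [64.2 25.9] 80.1 board [ 53.1 110.9]
```

Small steps until it seats.

Request:
apply_moves(
  moves=[
    {"jaw": 0.3,"offset": [0.6,0,0],"rot": [0,0,0]},
    {"jaw": 0.3,"offset": [0.6,0,0],"rot": [0,0,0]},
    {"jaw": 0.3,"offset": [0.6,0,0],"rot": [0,0,0]},
    {"jaw": 0.3,"offset": [0.6,0,0],"rot": [0,0,0]},
    {"jaw": 0.3,"offset": [0,0,0],"rot": [0,0,0]},
  ],
)

```text
time_s: 17.88
eef_pos: [0.5884, 0.0596, 0.0228]
eef_rot: [-0.0, 0.696, 0.718, 0.0]
wrist_force: [-0.0, -0.2, 0.3]
opening: 0.301
grasp_force: 0.1
```

Request:
apply_moves(
  moves=[
    {"jaw": 0.3,"offset": [0.6,0,0],"rot": [0,0,0]},
    {"jaw": 0.3,"offset": [0.6,0,0],"rot": [0,0,0]},
    {"jaw": 0.3,"offset": [0.6,0,0],"rot": [0,0,0]},
    {"jaw": 0.3,"offset": [0,0,0],"rot": [0,0,0]},
    {"jaw": 0.3,"offset": [0,0,0],"rot": [0,0,0]},
  ],
)

```text
time_s: 18.5
eef_pos: [0.5883, 0.0614, 0.0228]
eef_rot: [-0.0, 0.696, 0.718, 0.0]
wrist_force: [0.0, -0.1, -0.4]
opening: 0.301
grasp_force: 0.0
```

Request:
apply_moves(
  moves=[
    {"jaw": 0.3,"offset": [0.5,0,0],"rot": [0,0,0]},
    {"jaw": 0.3,"offset": [0.5,0,0],"rot": [0,0,0]},
    {"jaw": 0.3,"offset": [0.5,0,0],"rot": [0,0,0]},
    {"jaw": 0.3,"offset": [0,0,0],"rot": [0,0,0]},
    {"jaw": 0.3,"offset": [0,0,0],"rot": [0,0,0]},
  ],
)

```text
time_s: 19.12
eef_pos: [0.5883, 0.0628, 0.0228]
eef_rot: [0.0, 0.696, 0.718, 0.0]
wrist_force: [1.1, -0.6, -0.0]
opening: 0.299
grasp_force: 0.1
```

Request:
apply_moves(
  moves=[
    {"jaw": 0.3,"offset": [0.5,0,0],"rot": [0,0,0]},
    {"jaw": 0.3,"offset": [0.5,0,0],"rot": [0,0,0]},
    {"jaw": 0.3,"offset": [0.5,0,0],"rot": [0,0,0]},
    {"jaw": 0.3,"offset": [0,0,0],"rot": [0,0,0]},
    {"jaw": 0.3,"offset": [0,0,0],"rot": [0,0,0]},
  ],
)

```text
time_s: 19.75
eef_pos: [0.5883, 0.063, 0.0228]
eef_rot: [0.001, 0.696, 0.718, -0.001]
wrist_force: [0.0, -6.9, 0.5]
opening: 0.299
grasp_force: 3.3
```

Stop contact (7 N). I give a slight bias to the rail while it is pressed, then back straight off and lift away.

Request:
apply_moves(
  moves=[
    {"jaw": 0.3,"offset": [0.2,0.5,0],"rot": [0,0,0]},
    {"jaw": 0.3,"offset": [0,0.5,0],"rot": [0,0,0]},
    {"jaw": 0.3,"offset": [0,0,0],"rot": [0,0,0]},
    {"jaw": 0.3,"offset": [-3,0,0],"rot": [0,0,0]},
    {"jaw": 0.3,"offset": [-20,0,0],"rot": [0,0,0]},
  ],
)

```text
time_s: 20.38
eef_pos: [0.5899, 0.042, 0.0227]
eef_rot: [-0.0, 0.695, 0.719, 0.0]
wrist_force: [0.2, -0.2, -0.2]
opening: 0.3
grasp_force: 0.0
```

Request:
apply_moves(
  moves=[
    {"jaw": 0.3,"offset": [-30,0,0],"rot": [0,0,0]},
    {"jaw": 0.3,"offset": [-10,0,-40],"rot": [0,0,0]},
    {"jaw": 0.3,"offset": [-30,-30,-40],"rot": [0,0,0]},
    {"jaw": 0.3,"offset": [-40,-40,-30],"rot": [0,0,0]},
    {"jaw": 0.3,"offset": [-40,-40,-20],"rot": [0,0,0]},
  ],
)

```text
time_s: 21.0
eef_pos: [0.4852, -0.1128, 0.1539]
eef_rot: [0.001, 0.696, 0.718, 0.0]
wrist_force: [0.2, -0.0, 0.5]
opening: 0.301
grasp_force: 0.0
```

Request:
apply_moves(
  moves=[
    {"jaw": 0.3,"offset": [-40,-40,0],"rot": [0,0,0]},
    {"jaw": 0.3,"offset": [-40,-20,0],"rot": [0,0,0]},
    {"jaw": 0.3,"offset": [0,0,0],"rot": [0,0,0]},
    {"jaw": 0.3,"offset": [0,0,0],"rot": [0,0,0]},
    {"jaw": 0.3,"offset": [0,0,0],"rot": [0,0,0]},
  ],
)

```text
time_s: 21.62
eef_pos: [0.4285, -0.1919, 0.1519]
eef_rot: [-0.0, 0.695, 0.719, 0.0]
wrist_force: [-0.0, -0.4, 0.5]
opening: 0.3
grasp_force: 0.0
```

```bash
python3 -c "
from h import *;tile();big=[]
for c,(u,v) in (('scene',(280,170)),('side',(255,180))):
    im,d=shot(c);big.append(cv2.resize(im[v:v+65,u:u+85],None,fx=4.6,fy=4.6,interpolation=cv2.INTER_CUBIC))
    q=ctrl.outline_of(c,'printed_tile')[:1]
    for r in q: print(r['position'])
cv2.imwrite('pics/home.png',np.hstack(big)[...,::-1])"
```

```text
t 21.62 tcp [ 428.5 -191.9  151.9] board [-118.  -174.3] yawY 1.87 tilt [-0.0001  0.0004] F [-0.  -0.4  0.5] open 0.3
scene 403 tile [63.6 63.9] 3.2 board [ 49.4 114.8]
side 377 tile [61.1 64.2] 2.2 board [ 50.1 118.1]
[268.3, 200.5]
[239.1, 217.1]
```

View pics/home.png

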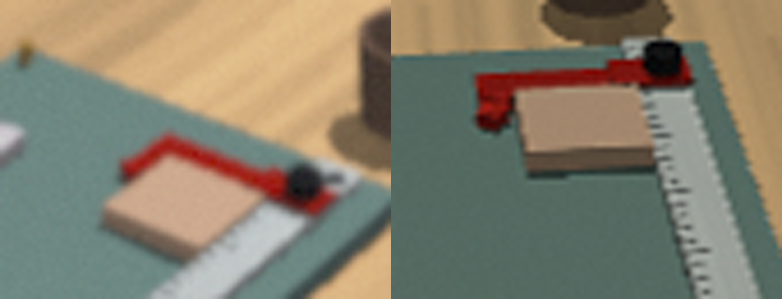

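The picture shows the tile in the pocket against both rail and stop. One numeric check for a gap before I hand in.

```bash
python3 -c "
from h import *
for c in('scene','side'):
    im,d=shot(c);o=measure(c,im,d);t=b(o['tile']);r=b(o['rail'])
    print(c)
    for lo in(86,94,102,110):
        s=t[(t[:,1]>=lo)&(t[:,1]<lo+8),0];k=r[(r[:,1]>=lo-40)&(r[:,1]<lo),0];print(lo,s.min().round(1),s.max().round(1),len(s),'rail',k.min().round(1),k.max().round(1))
    for lo in(24,36,48,60):
        s=t[(t[:,0]>=lo)&(t[:,0]<lo+12),1];print('x',lo,s.min().round(1),s.max().round(1))
"
```

```text
scene
86 21.7 80.2 64 rail 79.7 106.6
94 21.8 80.7 52 rail 79.7 107.1
102 22.3 80.4 56 rail 79.7 107.1
110 22.0 80.1 50 rail 79.7 107.1
x 24 85.3 146.9
x 36 84.8 143.4
x 48 85.7 145.5
x 60 84.8 147.2
side
86 20.4 78.5 54 rail 79.6 105.4
94 19.5 77.7 56 rail 79.6 105.4
102 19.9 78.3 44 rail 79.6 104.8
110 20.5 79.7 49 rail 79.9 104.8
x 24 86.7 146.9
x 36 84.1 148.0
x 48 86.7 145.0
x 60 86.5 151.8
```

```bash
python3 -c "
from bench import ctrl;print(ctrl.hand_in())"
```

```text
the job is handed in; nothing more can be done
None
```

The job is handed in: I pushed the bare tile flat against the rail, then slid it along into the red corner stop. The final camera check shows it square and touching both to within about 2 mm. The hand was clear, the printed tile had not moved and the arm touched nothing else; the clock was at about 22 s.

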